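# Release the plate rocker's transport lock and set its rocking throw to large

## Task

Make the plate rocker ready to run: first release its transport lock by sliding the round knob in the upper slot of its sloping front panel all the way to the left end stop (left as you face the panel), then slide the flat bar grip in the lower slot all the way to the right end stop, which is the large throw. Let go of both, do not let the dish on the platform shift, and do not upset or push away the carton, the tape roll or the green-capped bottle standing about.

Things in the scene. Friction and masses are not known exactly. Their poses are not given: they have to be found in the camera images.
- lock_grip (a point): Transport lock: round black knob, 19 mm diameter, standing 29 mm off the rocker's sloping panel in the UPPER, short slot (steel collar 26 mm wide at its foot, up to 4.5 mm). Point: on its axis, 23 mm off the panel. z = out of the panel, 35 deg from vertical towards the robot; x = up the slope; y = left along the slot. The platform overhangs it (see rocker): a vertical gripper strikes that.
- selector_grip (a point): Throw selector: flat black bar grip, 12 mm wide along the slot, 30 mm long up the slope, standing 29 mm off the panel (steel foot 20 mm wide, up to 4.5 mm), in the LOWER, longer slot, 48 mm down the slope from the upper one. Point: on its middle, 23 mm off the panel; axes as for lock_grip (z out of the panel, x up the slope, y left). Nothing else stands up from the panel.
- lock (a joint): Slide of the transport lock in metres along +y of lock_grip (to the left): 0 = locked, at the right end; 0.036 = released, against the left end stop. Starts between 0 and 0.010. About 2.5 N of friction, no spring; it stays where it is left.
- selector (a joint): Slide of the throw selector in metres along -y of selector_grip (to the right): 0 = small throw, at the left end; 0.070 = large throw, against the right end stop. Starts between 0 and 0.035. About 2.5 N of friction, no spring; it stays where it is left.
- rocker: Plate rocker, fixed: white wedge housing, aluminium front panel, raised platform; 160 wide, 235 deep, 225 mm high, on the right or left of the bench. Origin on the bench mid-housing; -x front. Panel: x -100, z 45 rising 35 deg to x 0, z 115. Platform: x -35 to 135, y +-80, underside z 205, rim 225. At joint 0 lock_grip is at (-46,-18,111), selector_grip at (-85,35,83) mm.
- dish: Clear petri dish, 58 mm in diameter, 15 mm high, loose on the rocker's platform (rubber mat at z = 217.5 mm). Origin at the centre of its underside. It must stay where it lies.
- carton: Brown carton, 112 x 66 x 40 mm, loose on the other half of the bench. Origin at the centre of its underside. Bystander.
- tape: Tape roll, 68 mm in diameter, 20 mm high, lying loose near the front of the bench. Origin at the centre of its underside. Bystander.
- green_cap_bottle: White bottle with a green cap, 41 mm in diameter, 82 mm high, standing loose near the front left of the bench. Origin at the centre of its underside. Bystander.

How it is judged (in metres and radians):
On the way, in this order (a step that is already met when the one before it is completed fails the run):
1. the transport lock is slid to its left end stop, the selector not yet at its own (value of joint lock above 0.033 m), for 0.2 s.
2. then the throw selector is slid to its right end stop (value of joint selector above 0.067 m), for 0.2 s.
At the end, for the whole second after the job is handed in: The round lock knob is within 3 mm of its left end stop and the bar selector within 3 mm of its right end stop, both let go (value of joint lock above 0.033 m and value of joint selector above 0.067 m); the robot touches nothing.
It fails at once if the dish on the platform is shifted by more than 15 mm (distance of dish from where it was at the start of the episode above 0.015 m).
It fails at once if the carton, tape roll or bottle is pushed more than 30 mm away or upset (distance of any of carton, tape, green_cap_bottle from where it was at the start of the episode above 0.03 m or angle between any of green_cap_bottle, carton, tape's own z axis and vertical above 0.5 rad).
It also fails if it takes over 54 s, if anything falls off the work surface, if the arm or the gripper's body presses on something with over 40 N, if the wrist force passes 120 N, or if a joint passes its speed limit or range.

## Robot

A 7-joint arm with a two-finger parallel gripper is mounted at the origin on a cart in front of the work surface, level with it; the furniture and walls round the work are solid. World frame = base frame: x ahead of the robot, y to its left, z up, the work surface at z = 0. Lengths are in m, angles in degrees, forces in N, time in s.
With the tool pointing down it reaches from about 0.35 to 0.775 m from the base axis. Payload 3.1 kg.
Tool frame: the origin (TCP) lies on the centre line of the jaws, within the pads' length; the fingertips stand 17 mm ahead of it and the grasp point (between the pads) lies 2 mm behind it (robot.tip_reach is the distance from the TCP to the fingertips, in m); z points along the fingers, y is the line along which they close (so a half turn about z gives the same grasp; the last joint's range is limited). The gripper opens to 85 mm and grips with 20 to 120 N. Pads are 22 mm wide; open, the fingers measure 114 mm over their backs; the gripper's body (76 mm by 85 mm) begins 54 mm behind the grasp point. The pads swing forward as they close: fully open they stand 13 mm farther back than shut.
Start: joints at [-69.654, 17.813, 0.802, 86.603, -0.252, 75.585, -1.558], TCP at [0.213, 0.507, 0.248] pointing down, gripper open.
Joint ranges: [-154.91, 154.91], [-16.99, 109.72], [-72.82, 74.43], [7.12, 147.25], [-82.49, 262.49], [11.32, 116.49], [-174.64, 174.64]. Speed limits (degrees/s): [159.86, 159.86, 180, 180, 180, 180, 180].

## Interface

Orientations are given as [roll, pitch, yaw] about the fixed x, y, z axes, in that order (R = Rz(yaw) Ry(pitch) Rx(roll)).
In Python, from station import robot, fingers, vision, workorder, recognise gives the robot as it stands. Calls block until the motion is done:
- robot.move_to(position, orientation): joint-space move of the TCP to a pose.
- robot.line_to(position, orientation=None, velocity=0.15, f_stop=None): straight line of the TCP; orientation=None keeps the orientation; velocity is the mean speed in m/s. With f_stop (N) it stops when the force on the tool has changed by that much, and returns True; else False.
- robot.move_j(angles): joint-space move.
- fingers.gripper_to(opening, force=None): opening from 0.0 (shut) to 1.0 (fully open); force is the grip in N (None keeps the last); returns when the fingers have stopped.
- robot.pause(seconds).
- robot.inverse_kinematics(position, orientation): joint angles nearest the present ones, or None.
- vision.grab_frame(name): name is "scene" or "top" or "wrist"; returns the picture (400x640x3 uint8, red, green, blue); there is no depth.
- vision.calibration(name): a dict with "mtx" (3x3 intrinsics, pixels), "extrinsics" (4x4, takes a point from world to camera coordinates); the wrist camera has in their place "T_tool_cam" (4x4, takes a point from camera to tool coordinates, whose origin is the TCP and whose axes are the flange's). Camera axes: x right, y up, looking along -z (the intrinsics and any distortion apply to the point x, -y, -z); pixel columns grow to the right and rows downward; lengths in m; the calibration is good to about 2 mm. A picture is of the moment at which its call begins: read the wrist's pose just before it. calibration takes no time and is no camera call.
A pose or a line that the arm cannot do raises robot.PlanningError and nothing moves.
- workorder.close_job(): hands the job in; it is judged then, once.
Trained networks look in the newest picture that a camera, given by its name, has taken for a name from the list of things; names that differ only in an ending like _2 or _b are one class to them, and where a whole thing is asked for, a point or a joint stands for the part that bears it (a point fixed in the world has none). Each returns a list of dicts, best first, with "p" (0 to 1); they miss things now and then, are a little off and sometimes report something else, mostly with a low value. They report only what shows in the picture. A call takes as long as a camera call.
- recognise(label, camera): "rect" ([centre column, centre row, width, height] in pixels, round what is visible of it).
Readings, each from a call of its own:
- robot.current_time_s(): time.
- robot.current_joint_positions(): joint angles.
- robot.current_dq(): joint speeds.
- robot.current_joint_torque(): joint torques, N m.
- robot.current_tool_pos(): TCP position.
- robot.current_eef_rot(): TCP orientation.
- robot.current_contact_force(): force on the tool from outside, world axes, zero at the start.
- robot.current_torque(): the same for the moment, N m.
- robot.current_finger_gap(): opening from 0.0 (shut) to 1.0 (fully open).
- robot.current_gripper_force(): force on a finger pad.
Only numpy, scipy, OpenCV 4.12 (cv2) and the standard library are available. Lean on these libraries where they do the work, as an engineer would, in place of code of your own. Each camera call takes 0.05 s, during which the arm holds its last target. There are 200 camera calls.

## Working session

There is one attempt and no reset: what is moved stays moved. The work goes in short steps, each a Python script; the robot and the scene stay as the last script left them, time stands still between calls to the robot, and variables do not carry over. Pictures are saved under pics/ and viewed, at most 10 in all, crops included, and the job is handed in when it is done.

```bash
mkdir -p pics; ls
cat > h.py <<'E'
import numpy as np, cv2
from station import robot, fingers, vision, workorder, recognise
from scipy.spatial.transform import Rotation as R
def cam(n):
    c=vision.calibration(n); return np.array(c["mtx"]),np.array(c["extrinsics"]) if "extrinsics" in c else np.array(c["T_tool_cam"]),c
def shot(n,f):
    im=vision.grab_frame(n); cv2.imwrite("pics/"+f,im[:,:,::-1]); return im
E
python3 - <<'E'
from h import *
for n in("scene","top"):
    shot(n,n+"0.png")
    print(n,vision.calibration(n))
    for l in("lock_grip","selector_grip","rocker","dish","carton","tape","green_cap_bottle"):
        print(l,[(np.round(d["rect"],1).tolist(),round(d["p"],2)) for d in recognise(l,n)][:3])
print(robot.current_time_s(), robot.current_eef_rot()); print(vision.calibration("wrist"))
E
```

```text
pics
scene {'mtx': array([[377.82089608,   0.        , 322.82281657],
       [  0.        , 377.82089608, 203.08635314],
       [  0.        ,   0.        ,   1.        ]]), 'extrinsics': array([[ 0.90413159, -0.42688539, -0.01774633, -0.43665333],
       [ 0.19205344,  0.36895922,  0.90938692, -0.26497965],
       [-0.38165632, -0.82561369,  0.41557249, -0.70888359],
       [ 0.        ,  0.        ,  0.        ,  1.        ]])}
lock_grip [([293.9, 187.7, 11.1, 12.3], 0.51)]
selector_grip []
rocker [([309.6, 177.8, 87.4, 91.3], 0.97)]
dish [([311.1, 146.8, 17.7, 12.2], 0.46)]
carton [([418.8, 292.8, 61.8, 42.4], 0.58), ([309.4, 178.4, 89.5, 93.1], 0.49), ([275.4, 192.9, 8.2, 5.8], 0.37)]
tape [([315.4, 313.4, 33.6, 31.9], 0.89)]
green_cap_bottle [([230.4, 203.9, 17.0, 26.7], 0.83)]
top {'mtx': array([[363.32294278,   0.        , 319.12266603],
       [  0.        , 363.32294278, 196.61173974],
       [  0.        ,   0.        ,   1.        ]]), 'extrinsics': array([[ 0.01055196, -0.99965828,  0.0239162 ,  0.08385394],
       [ 0.9975506 ,  0.01217763,  0.06888043, -0.53828472],
   
[... 211 characters left out ...]
8.9, 21.9, 19.3], 0.76)]
carton [([394.0, 172.9, 22.7, 32.1], 0.96)]
tape []
green_cap_bottle [([222.4, 242.3, 19.1, 11.8], 0.59)]
0.8 [1.79995702e+02 3.21882857e-03 1.57270398e+02]
{'mtx': array([[307.38167452,   0.        , 321.44628861],
       [  0.        , 307.38167452, 201.11455525],
       [  0.        ,   0.        ,   1.        ]]), 'T_tool_cam': array([[-2.38885461e-04,  9.52440009e-01,  3.04726061e-01,
         7.81739608e-02],
       [ 9.99999957e-01,  2.78495766e-04, -8.65205273e-05,
         9.38796454e-04],
       [-1.67270530e-04,  3.04726027e-01, -9.52440035e-01,
        -1.27172158e-01],
       [ 0.00000000e+00,  0.00000000e+00,  0.00000000e+00,
         1.00000000e+00]])}
```

Run:
```python
import cv2
a=cv2.imread("pics/scene0.png")[110:270,210:410];b=cv2.imread("pics/top0.png")[90:290,150:450]
cv2.imwrite("pics/c1.png",cv2.resize(a,None,fx=4,fy=4)[:600,:800]);cv2.imwrite("pics/c2.png",cv2.resize(b,(800,533)))
```

```text
(no output)
```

View pics/c1.png

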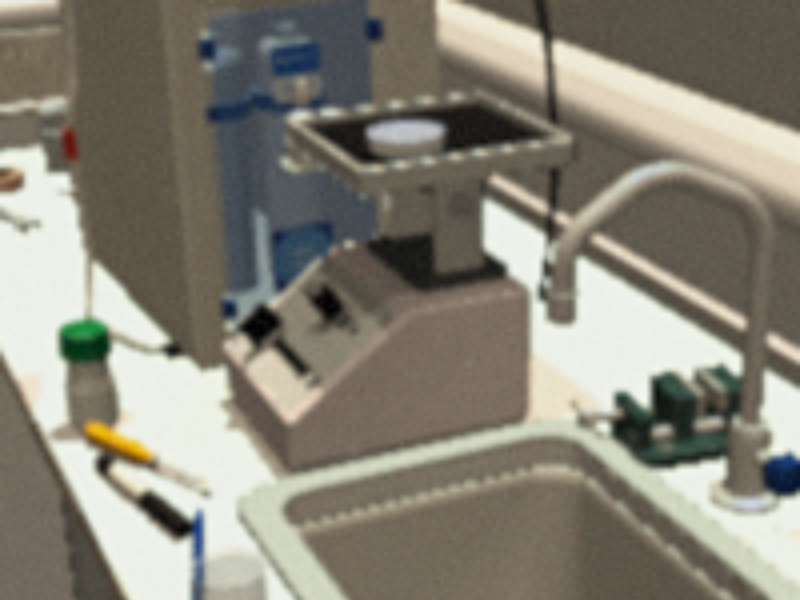

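View pics/c2.png

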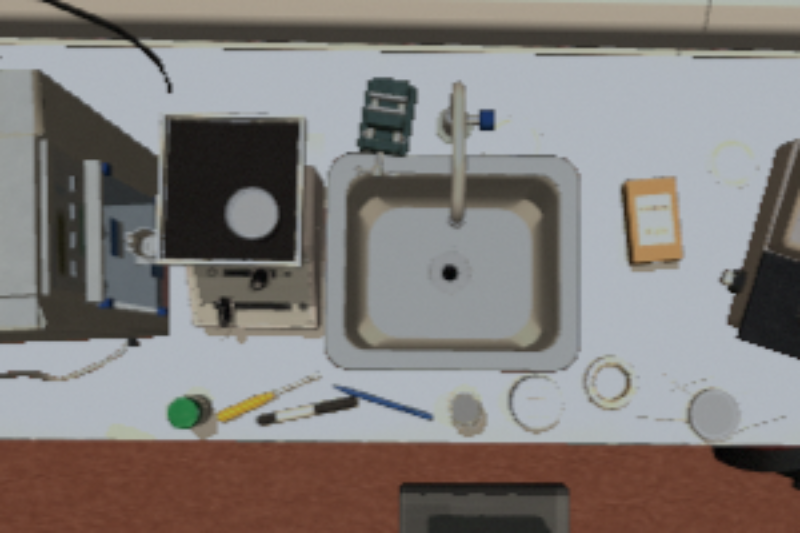

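The scene crop shows the knob at about (325,303) and the bar at (262,320). The top crop shows the knob at about (260,278) and the bar at (226,308). The rocker is on the left of the bench beside a tall cabinet, with the bottle in front of it. Next I fit the rocker pose jointly from both views.

```bash
cat > fit.py <<'E'
from h import *
from scipy.optimize import least_squares
def proj(n,P):
    K,E,_=cam(n); p=(E@np.append(P,1))[:3]; q=K@np.array([p[0],-p[1],-p[2]]); return q[:2]/q[2]
nz=np.array([-np.sin(np.radians(35)),0,np.cos(np.radians(35))])
def loc(k,l,s):
    return {'fl':(-.035,.08,.225),'fr':(-.035,-.08,.225),'bl':(.135,.08,.225),'br':(.135,-.08,.225),
    'lock':np.array((-.046,-.018+l,.111))+.006*nz,'sel':np.array((-.085,.035-s,.083))+.006*nz,
    'blr':(-.1,-.08,.0),'bll':(-.1,.08,0.),'rr':(.135,-.08,0)}[k]
def W(p,P):
    c,s=np.cos(p[2]),np.sin(p[2]); return np.array([p[0]+c*P[0]-s*P[1],p[1]+s*P[0]+c*P[1],P[2]+p[5]])
T=lambda u,v:(150+u/2.6667,90+v/2.6667); S=lambda u,v:(210+u/4,110+v/4)
obs=[('top','bl',T(163,115)),('top','br',T(305,118)),('top','fr',T(299,265)),('top','fl',T(161,262)),('top','lock',T(260,278)),('top','sel',T(226,307)),
('scene','fl',S(287,115)),('scene','br',S(573,140)),('scene','fr',S(370,182)),('scene','lock',S(325,303)),('scene','sel',S(261,320)),('scene','blr',S(290,468))]
if __name__=="__main__":
    f=lambda p:np.concatenate([proj(n,W(p,np.array(loc(k,p[3],p[4]))))-o for n,k,o in obs])
    r=least_squares(f,[.6,.25,0,.005,.02,0],loss='soft_l1',x_scale=[.1,.1,.1,.01,.01,.01])
    print(np.round(r.x,4),np.degrees(r.x[2])); 
    for o,e in zip(obs,r.fun.reshape(-1,2)): print(o[0],o[1],e.round(1))
    for k in('lock','sel','fl','fr'): print(k,W(r.x,np.array(loc(k,r.x[3],r.x[4]))).round(4))
    # bystanders on the bench plane from top
    K,E,_=cam('top')
    for nm,px,z in(('bottle',T(184,412),.08),('tape',T(610,382),.02),('carton',(394,173),.04),('cabinetFR',T(168,335),.0),('cabinettop',T(42,70),.3)):
        g=lambda q:proj('top',[q[0],q[1],z])-px
        print(nm,least_squares(g,[.5,0]).x.round(3))
E
python3 fit.py
```

```text
[ 0.5798  0.342  -0.0152 -0.0016  0.0081 -0.006 ] -0.8681136011273367
top bl [-0.4 -2.3]
top br [ 0.2 -1.7]
top fr [ 0.3 -0.3]
top fl [-2.3 -0.7]
top lock [0.6 1.8]
top sel [0.3 2.8]
scene fl [0.2 1.7]
scene br [1.6 0.9]
scene fr [-1.8 -1.5]
scene lock [-0.9 -1.4]
scene sel [-1.4 -0. ]
scene blr [0.8 3.7]
lock [0.53   0.3231 0.1099]
sel [0.4917 0.3702 0.0819]
fl [0.546  0.4225 0.219 ]
fr [0.5436 0.2625 0.219 ]
bottle [0.371 0.42 ]
tape [ 0.411 -0.12 ]
carton [ 0.622 -0.17 ]
cabinetFR [0.467 0.464]
cabinettop [0.735 0.522]
```

```bash
cat >> h.py <<'E'
def axes(yaw):
    Rz=R.from_euler('z',yaw).as_matrix(); s,c=np.sin(np.radians(35)),np.cos(np.radians(35))
    u=Rz@[c,0,s]; n=Rz@[-s,0,c]; l=Rz@[0,1,0]; M=np.column_stack([-u,l,-n])
    return u,l,n,R.from_matrix(M).as_euler('xyz',degrees=True)
def wproj(pose,P):
    K,T,_=cam("wrist"); p0,e=pose; Rt=R.from_euler('xyz',e,degrees=True).as_matrix()
    q=np.linalg.inv(T)@np.append(Rt.T@(np.array(P)-p0),1); q=K@np.array([q[0],-q[1],-q[2]]); return q[:2]/q[2]
E
python3 - <<'E'
from h import *
import json
u,l,n,e=axes(-.0152)
c=np.array([.511,.345,.096]); out=[]
for i,(d,y) in enumerate(((.14,.02),(.11,-.05))):
    p=c+d*n+y*l
    (robot.move_to if i==0 else robot.line_to)(p,e)
    pose=(list(map(float,robot.current_tool_pos())),list(map(float,robot.current_eef_rot())))
    shot("wrist",f"w{i}.png"); out.append(pose); print(pose)
    for t in("lock_grip","selector_grip","rocker"): print(t,[(np.round(d["rect"],1).tolist(),round(d["p"],2)) for d in recognise(t,"wrist")][:3])
json.dump(out,open("poses.json","w")); print(robot.current_time_s(),robot.current_contact_force())
E
```

```text
([0.4307283801928528, 0.36756981444616654, 0.2112217537886596], [179.8648001413942, 34.998573996895466, 179.10238150619247])
lock_grip [([284.0, 218.3, 25.7, 26.8], 0.84)]
selector_grip [([334.8, 167.2, 19.8, 36.3], 0.73)]
rocker [([308.4, 236.1, 187.7, 261.5], 0.81)]
([0.4471860869174089, 0.2973749423961626, 0.18666764437567654], [179.87130738108638, 35.035208261533135, 179.14032277512948])
lock_grip [([357.2, 229.3, 30.8, 33.8], 0.84)]
selector_grip [([418.4, 175.2, 26.9, 43.5], 0.84)]
rocker [([400.6, 251.5, 235.4, 297.0], 0.89)]
2.8833 [-0.71520457 -0.01204301 -0.12680876]
```

View pics/w0.png

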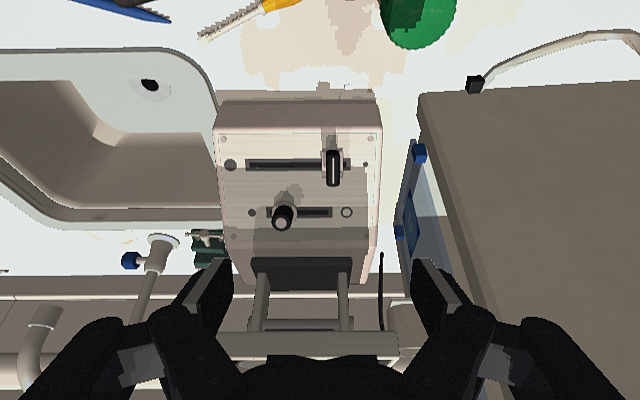

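View pics/w1.png

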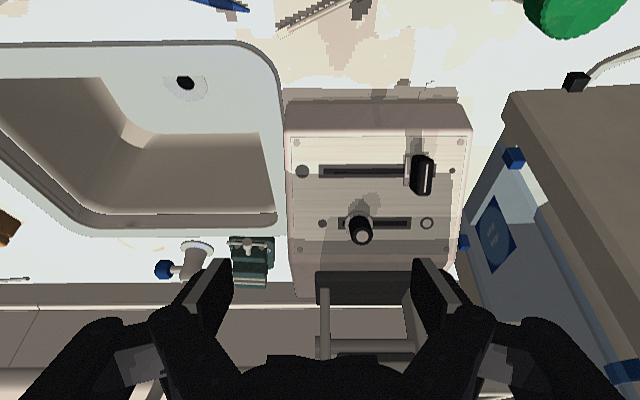

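The wrist views show the knob cap at about (282,219) in w0 and (361,236) in w1. The bar top is at about (333,168) and (424,174), the panel dot at (230,165) and (302,171), and the ring at (347,212) and (427,223). I'll triangulate these and check them against the panel model.

Run:
```python
from h import *
import json
from scipy.optimize import least_squares
ps=json.load(open("poses.json")); u,l,n,e=axes(-.0152)
X={}
for k,a,b in(('lockcap',(282,219),(361,236)),('seltop',(333,168),(424,174)),('dot',(230,165),(302,171)),('ring',(347,212),(427,223)),('uslotR',(251.5,212),(322.5,223.5))):
    r=least_squares(lambda P:np.concatenate([wproj(ps[0],P)-a,wproj(ps[1],P)-b]),[.5,.34,.1]); X[k]=r.x
    print(k,r.x.round(4),'res',r.fun.round(1),'n,u,l:',(r.x@n).round(4),(r.x@u).round(4),(r.x@l).round(4))
print('lock grip',X['lockcap']-.006*n,'sel grip',X['seltop']-.006*n)
```

```text
lockcap [0.5319 0.3304 0.1135] res [-0.4  2.2  0.3 -2. ] n,u,l: -0.2092 0.4967 0.3384
seltop [0.4914 0.378  0.0845] res [ 0.1 -0.7 -0.   0.6] n,u,l: -0.2093 0.4462 0.3854
dot [0.5047 0.2811 0.0671] res [ 0.  -0.2 -0.   0.1] n,u,l: -0.232 0.4483 0.2887
ring [0.546  0.3925 0.0941] res [-0.   0.1  0.  -0.1] n,u,l: -0.2326 0.4962 0.4008
uslotR [0.5418 0.2981 0.0961] res [-0.   0.3  0.  -0.2] n,u,l: -0.2294 0.4951 0.3063
lock grip [0.53538799 0.33032094 0.10858571] sel grip [0.49483118 0.37794594 0.07959357]
```

```bash
cat >> h.py <<'E'
def at(U,L,N):
    u,l,n,_=axes(-.0152); return U*u+L*l+N*n
def where():
    u,l,n,_=axes(-.0152); p=np.array(robot.current_tool_pos()); return (p@np.column_stack([u,l,n])).round(4)
E
python3 - <<'E'
from h import *
e=axes(-.0152)[3]
fingers.gripper_to(.55,30)
robot.line_to(at(.4965,.3385,-.140),e)
print('stop',robot.line_to(at(.4965,.3385,-.2055),e,velocity=.06,f_stop=10),where())
print('gap',fingers.gripper_to(0,30),robot.current_finger_gap(),robot.current_gripper_force(),robot.current_contact_force())
print(where(),robot.current_time_s()); shot("wrist","w2.png")
E
```

```text
stop False [ 0.4967  0.3388 -0.2052]
gap False 0.20687740842435035 29.28195712273009 [-3.85573692 -1.43550198  4.96253674]
[ 0.4967  0.3384 -0.2051] 5.5083
```

View pics/w2.png

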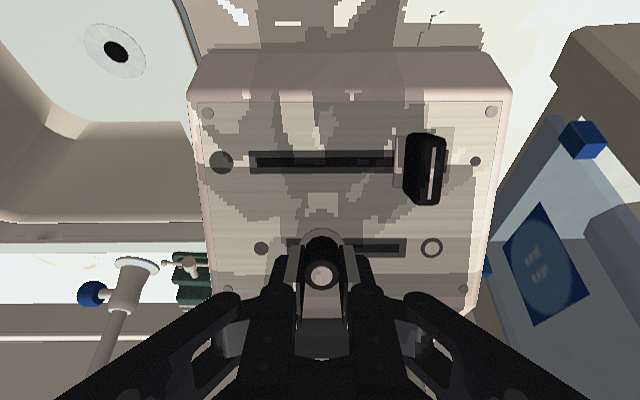

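The knob sits between the pads at about (322,275). Now I slide it left.

Run:
```python
from h import *
e=axes(-.0152)[3]
a=where()
print('stop',robot.line_to(at(a[0],a[1]+.045,a[2]),velocity=.03,f_stop=18),where()-a,robot.current_contact_force(),robot.current_finger_gap())
robot.pause(.3); shot("wrist","w3.png"); print(robot.current_time_s())
```

```text
stop True [-0.0002  0.0316  0.0001] [-2.63239551 -1.98509595  4.86746357] 0.20337457959689986
7.05
```

View pics/w3.png

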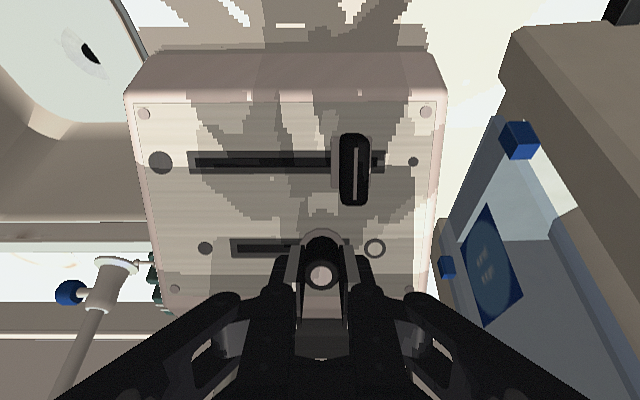

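The collar is at the left end of the slot. By pixel geometry it has travelled about 35.5 of 36 mm. I'll push once more to confirm, then release.

Run:
```python
from h import *
e=axes(-.0152)[3]
a=where()
print('stop',robot.line_to(at(a[0],a[1]+.012,a[2]),velocity=.02,f_stop=25),where()-a,robot.current_contact_force())
robot.pause(.3)
fingers.gripper_to(.5); a=where()
robot.line_to(at(a[0],a[1],-.130),e)
robot.line_to(at(.447,.3855,-.130),e)
shot("wrist","w4.png")
print('stop',robot.line_to(at(.447,.3855,-.2055),e,velocity=.06,f_stop=10),where())
fingers.gripper_to(0,30); print(robot.current_finger_gap(),robot.current_gripper_force(),robot.current_contact_force(),where())
shot("wrist","w5.png"); print(robot.current_time_s())
a=cv2.imread("pics/w4.png");b=cv2.imread("pics/w5.png");cv2.imwrite("pics/w45.png",cv2.resize(np.hstack([a[60:400,100:540],b[60:400,100:540]]),(800,309)))
```

```text
stop True [ 0.      0.0003 -0.0001] [-2.8621307  -1.47667758  6.16266518]
stop False [ 0.4471  0.3859 -0.2052]
0.1293221355155782 32.738322615623474 [-2.87700105 -1.40870476  3.38436853] [ 0.4471  0.3854 -0.2052]
11.3083
```

View pics/w45.png

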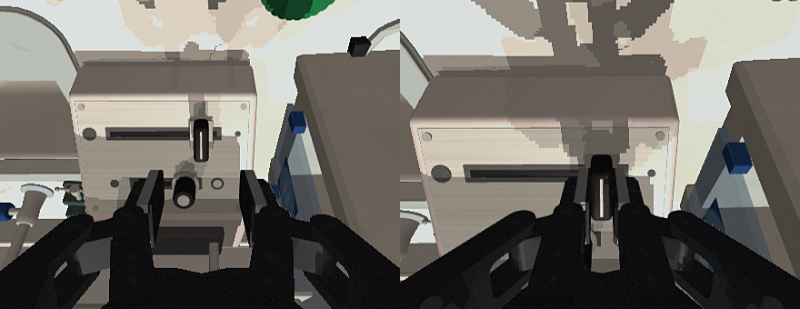

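Left half: the knob is near the left end (base about 187, slot midpoint about 166). Right half: the bar is gripped at about (600,190). Now I slide it right.

Run:
```python
from h import *
e=axes(-.0152)[3]
a=where()
print('stop',robot.line_to(at(a[0],a[1]-.080,a[2]),velocity=.04,f_stop=18),where()-a,robot.current_contact_force())
robot.pause(.3); b=where()
print('stop',robot.line_to(at(b[0],b[1]-.012,b[2]),velocity=.02,f_stop=25),where()-a,robot.current_finger_gap())
robot.pause(.4); fingers.gripper_to(.5); b=where()
robot.line_to(at(b[0],b[1],-.110),e)
shot("wrist","w6.png"); shot("top","t6.png"); print(robot.current_time_s(),robot.current_contact_force())
a=cv2.imread("pics/w6.png")[0:360];b=cv2.imread("pics/t6.png")[90:290,150:450]
cv2.imwrite("pics/w6b.png",np.hstack([cv2.resize(a,(450,253)),cv2.resize(b,(350,253))]))
```

```text
stop True [ 0.0004 -0.0688 -0.0002] [ 1.6737329   0.67592805 -0.13038435]
stop True [ 0.0003 -0.0692 -0.0002] 0.12990205103679953
15.3833 [-0.06871448 -1.04042027  0.04703082]
```

View pics/w6b.png

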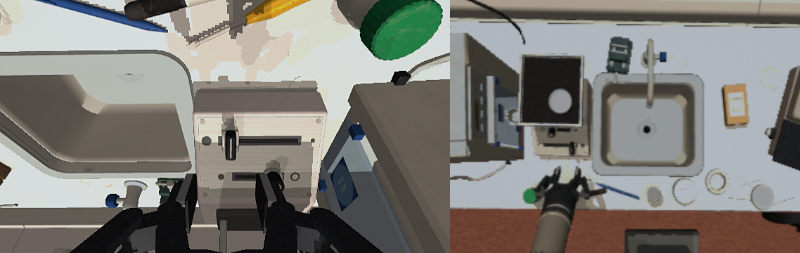

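The knob is at the left and the bar at the right of their slots. The end positions are 54 mm apart, against 53 mm in the model. The dish and bystanders have not moved and the gripper is clear, so I'm handing in.

```bash
python3 -c "
from h import *
print(workorder.close_job())"
```

```text
the job is handed in; nothing more can be done
None
```

I slid the transport lock to its left end stop, then the throw selector to its right end stop, let go of both and handed the job in at about 15 s; the hand-in returned no verdict, and the last pictures showed the dish and bystanders unmoved.

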